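# Mount a blank between centres and hold the marking gauge at its set mark

### The arm

A 6-joint arm with a two-finger parallel gripper is mounted at the origin on a cart in front of the work surface, level with it; the furniture and walls round the work are solid. World frame = base frame: x ahead of the robot, y to its left, z up, the work surface at z = 0. Lengths are in m, angles in degrees, forces in N, time in s.
With the tool pointing down it reaches from about 0.3 to 0.775 m from the base axis. Payload 14.6 kg.
Tool frame: the origin (TCP) lies at the very end of the fingers, on their centre line; the grasp point (between the pads) lies robot.tcp_to_grasp behind it (robot.tcp_to_grasp is the distance from the TCP to the grasp point, in m); z points along the fingers, y is the line along which they close (so a half turn about z gives the same grasp; the last joint's range is limited). The gripper opens to 94 mm and grips with 3 to 60 N. Pads are 16 mm wide; open, the fingers measure 119 mm over their backs; the gripper's body (75 mm by 177 mm) begins 78 mm behind the grasp point.
Start: joints at [70.955, 17.183, 87.147, -0, 75.671, -3.816], TCP at [0.144, 0.531, 0.205] pointing down, gripper open.
Joint ranges: [-173.82, 173.82], [-45.26, 126.66], [13.44, 144.39], [-59.66, 239.66], [0, 175.72], [-146.38, 146.38]. Speed limits (degrees/s): [127.2, 127.2, 147.25, 180, 180, 180].

### API

Orientations are given as a 3x3 rotation matrix whose columns are the frame's x, y, z axes.
In Python, from bench import robot gives the robot as it stands.
- The arm moves only by the tool drive_tool, never from a script. Its argument "targets" is a list of rows, each a list of 6 numbers: the shift along the tool's x, y, z in m, then the turn, a rotation vector about the tool's x, y, z in rad. In form: [[dx, dy, dz, wx, wy, wz], ...]. A call has 1 to 5 rows; each row shifts and turns the commanded pose from where the row before left it, along the tool's axes as they then stand; what a row does not reach is not made up. A row lasts 1/8 s, in which the tool goes at most 62.5 mm and 10.7 degrees, less where a joint would pass 70% of its speed; a pose out of reach is approached as far as the arm can. A call is refused whole if a number of a shift passes 0.0625 or a number of a turn 0.188, either way. A call with a gripper value outside its range is refused whole. "grip" is the closure in counts, from 0 (fully open) to 255 (shut), set as the call begins (left out, the last holds). The fingers move at their own pace and stop on an object; "squeeze" is the grip in N (left out, the last holds). Time passes only in rows, so rows that do not move let the fingers close. It gives the time, the measured TCP pose, the force, the opening and the grip force at its end, in the units of the state.
- robot.sense(): the state, without advancing time (a new reading comes with each control period).
- robot.get_image(name): name is "scene" or "top"; returns a dict with "frame" (420x560x3 uint8, red, green, blue), "camera_matrix" (3x3 intrinsics, pixels), "world_to_cam" (4x4, takes a point from world to camera coordinates). Camera axes: x right, y up, looking along -z (the intrinsics and any distortion apply to the point x, -y, -z); pixel columns grow to the right and rows downward; lengths in m; the calibration is good to about 2 mm. A picture is of the moment at which its call begins. There is no depth.
- robot.finish_job(): hands the job in; it is judged then, once.
Trained networks look in a picture, given as the dict that the camera call returned (one of the last four; its "shot" number tells which), for a name from the list of things; names that differ only in an ending like _2 or _b are one class to them, and where a whole thing is asked for, a point or a joint stands for the part that bears it (a point fixed in the world has none). Each returns a list of dicts, best first, with "p" (0 to 1); they miss things now and then, are a little off and sometimes report something else, mostly with a low value. They report only what shows in the picture. A call takes as long as a camera call.
- robot.spot_in(picture, name): "rect" ([left, top, right, bottom] in pixels, round what is visible of it).
The state is a dict: "clock": time; "joints": joint angles; "dq": joint speeds; "joint_efforts": joint torques, N m; "tool_pos": TCP position; "tool_rot": TCP orientation; "ft_force": force on the tool from outside, world axes, zero at the start; "wrist_torque": the same for the moment, N m; "grip_width": opening from 0.0 (shut) to 1.0 (fully open); "grasp_force": force on a finger pad.
Only numpy, scipy, OpenCV 4.12 (cv2) and the standard library are available. Lean on these libraries where they do the work, as an engineer would, in place of code of your own. Each camera call takes 0.05 s, during which the arm holds its last target. There are 200 camera calls.

### The job

Lay the wooden blank in the two brass V rests of the bench centres, let go of it, and slide the tailstock fully home so that the blank's round ends sit in both cup centres. Then press the red lock button right down and, by its orange grip, draw the gauge arm out until its pointer stands at the red set mark on the scale. The arm springs back if let go, so finish while still holding it there; leave the red mark, the jar, the cutter and the round mould where they are.

Things in the scene. Friction and masses are not known exactly. Their poses are not given: they have to be found in the camera images.
- bench: Bench-centre fixture fixed to the table: grey bed 165 x 315 mm, 12 mm thick, with headstock, rests, tailstock and gauge. Origin on the table, 55 mm straight below the mounted blank's centre. y runs along the axis of the centres from headstock (-y) to tailstock (+y), x to the gauge side (away from the robot), z up. Bed covers x -37 to 127, y -145 to 170 mm
- rest_drop (a point): Where the blank's centre should be as it is lowered into the rests: on the axis of the centres, 55 mm above the table, bench x = 0, y = +14 mm; from y = 8 to 20 mm the blank is clear of both cups. Closing the tailstock then pushes it 14 mm along into the headstock cup, to y = 0
- rest_1 (a point): Headstock-side brass V rest, 8 mm thick, 90 degree V, 37 mm wide at the top, top at z = 62 mm. The point is on the axis of the centres, bench y = -51 mm; a 16 mm round lying in the V is centred on it
- rest_2 (a point): Tailstock-side brass V rest, as the other; bench y = +60 mm. Keep the blank's square part between the rests
- head_cup (a point): Middle of the mouth of the headstock's steel cup centre, bench y = -69 mm, 55 mm above the table: 31 mm outside, 22 mm bore, 8.5 mm deep, open to +y. The green headstock block behind it is 44 mm wide, top at z = 72 mm
- blank: Light wooden turning blank, loose on the table, 70 g, 154 mm long along its own y: a middle part 24 x 24 mm square and 70 mm long, and a 16 mm round tenon 42 mm long at each end. Both ends alike. Origin: centre of the underside of the square part (12 mm below its axis), z up as it starts
- blank_centre (a point): Centre of the blank, on its axis
- tailstock (a joint): Tailstock slide in m: 0 = fully home (to the headstock, a hard stop; the mounted blank then has 1 mm of play), grows towards the bench's +y, 0.045 = fully open; starts 0.030 to 0.045. Stays where left (friction 3 N). Its cup is like the headstock's, mouth at bench y = 69 mm + value; block 44 x 36 mm, top z = 73
- tail_grip (a point): Top centre of the tailstock's black grip block, 111 mm above the table; the grip is 30 mm (x) by 14 mm (y) and rises 38 mm above the green block. At bench x = 0, y = 105.5 mm + tailstock value. Can be pushed or pinched
- lock_button (a joint): Travel of the red lock button in m: 0 = up (gauge arm locked), 0.006 = fully down (released; it frees the arm at 0.004). Pressed straight down with about 3 N, it stays down by itself
- lock_top (a point): Top centre of the red lock button, 20 mm in diameter, on top of the gauge sleeve; 68 mm above the table while up, at bench x = 105, y = -84 mm. Stands 8 mm above its black collar
- gauge_arm: Telescoping gauge arm: 16 mm square steel bar that slides out of the green sleeve (24 mm square, top z = 57, bench y -135 to -35) along bench +y, up to 90 mm, with an orange grip and a dark pointer. Origin on the bar's axis, 45 mm above the table, under the grip; bench x = 105, y = 0 while fully in, where it starts locked. A spring pulls it in (1.2 N fully in, 4 N at 70 mm)
- gauge_grip (a point): Top centre of the orange grip, 98 mm above the table; the grip is 30 mm (x) by 12 mm (y, along the pull), and rises 45 mm above the bar
- pointer (a point): Tip of the pointer blade that stands out from the arm towards the blank, over the aluminium scale strip (18 mm wide, top z = 44, black line every 10 mm); 48 mm above the table, bench x = 79, at the same bench y as the arm's origin
- set_mark (a point): Red set mark: 3 mm wide red line across the scale, with a red tag on the scale's near edge. The point is mid-line at the pointer's height, bench x = 79, 45 to 75 mm along bench +y from the pointer's start; it stays put. The arm is set when the pointer has the same bench y as this point
- slip_jar: Bystander: grey jar with a black lid, 68 mm wide, 104 mm high; origin under its centre
- round_cutter: Bystander: round tin cutter, open ring 66 mm wide, 35 mm high; origin under its centre
- sprig_mould: Bystander: round brown mould, 66 mm wide, 34 mm high; origin under its centre

How it is judged (in metres and radians):
On the way, in this order (a step that is already met when the one before it is completed fails the run):
1. the blank lies in both V rests, let go, the tailstock not yet closed (x of blank_centre in the frame of bench between -0.005 and 0.005 m and z of blank_centre in the frame of bench between 0.05 and 0.06 m and angle between the y axis of blank and the y axis of bench, either way round below 0.07 rad and contact force between the fingers and blank below 0.1 N and value of joint tailstock above 0.006 m), for 0.2 s.
2. the tailstock is fully home with the blank between the centres (value of joint tailstock below 0.003 m and y of blank_centre in the frame of bench between -0.004 and 0.004 m and z of blank_centre in the frame of bench above 0.05 m), for 0.2 s.
3. the lock button is pressed down (value of joint lock_button above 0.0045 m), for 0.1 s.
At the end, for the whole second after the job is handed in: The fingers still hold the gauge arm (over 1 N) at rest with its pointer within 3 mm of the red set mark; the lock button is down (over 4.5 mm); the tailstock is within 3 mm of fully home; the blank lies between the centres, within 5 mm of the axis, 4 mm lengthwise and 0.07 rad (all of step 2 and y of pointer in the frame of set_mark between -0.003 and 0.003 m and linear speed of gauge_arm below 0.01 m/s and contact force between the fingers and gauge_arm above 1 N and value of joint lock_button above 0.0045 m and x of blank_centre in the frame of bench between -0.005 and 0.005 m and z of blank_centre in the frame of bench below 0.06 m and angle between the y axis of blank and the y axis of bench, either way round below 0.07 rad); the arm keeps its last pose, push and grip.
It fails at once if the arm was forced out without releasing the lock (value of joint lock_button below 0.003 m and y of pointer in the frame of bench above 0.008 m).
It fails at once if the red set mark was shifted (distance of set_mark from where it was at the start of the episode above 0.003 m).
It fails at once if the jar was knocked about (distance of slip_jar from where it was at the start of the episode above 0.03 m).
It fails at once if the cutter was knocked about (distance of round_cutter from where it was at the start of the episode above 0.03 m).
It fails at once if the round mould was knocked about (distance of sprig_mould from where it was at the start of the episode above 0.03 m).
It also fails if it takes over 67 s, if anything falls off the work surface, if the arm or the gripper's body presses on something with over 40 N, if the wrist force passes 120 N, or if a joint passes its speed limit or range.

## Working session

There is one attempt and no reset: what is moved stays moved. The work goes in short steps, Python scripts to look and compute and a tool call to move; the robot and the scene stay as the last step left them, time stands still between calls to the robot, and variables do not carry over. Pictures are saved under pics/ and viewed, at most 10 in all, crops included, and the job is handed in when it is done.

Besides the shell and the picture viewer there is one more tool, called after "Emit:" as name(argument=value, ...) on one line, values as JSON. drive_tool: Moves the arm, as the interface text tells. Its arguments: {"type":"object","properties":{"targets":{"type":"array"},"grip":{"type":"number"},"squeeze":{"type":"number"}},"required":["targets"]}

```bash
mkdir -p pics; cat > h.py <<'E'
import numpy as np, cv2
from bench import robot
def proj(im,P):
    P=np.atleast_2d(P); T=np.array(im["world_to_cam"]);K=np.array(im["camera_matrix"])
    c=P@T[:3,:3].T+T[:3,3]; c=c*[1,-1,-1]; u=c@K.T; return u[:,:2]/u[:,2:]
def ray(im,px):
    T=np.array(im["world_to_cam"]);K=np.array(im["camera_matrix"]);R=T[:3,:3]
    d=np.linalg.solve(K,np.array([px[0],px[1],1.]))*[1,-1,-1]
    return -R.T@T[:3,3], R.T@d
def atz(im,px,z):
    o,d=ray(im,px); return o+d*(z-o[2])/d[2]
E
python3 - <<'E'
from h import *
np.set_printoptions(precision=4,suppress=True)
ims={n:robot.get_image(n) for n in("scene","top")}
print(ims["top"].keys(), robot.tcp_to_grasp)
for n,im in ims.items():
    cv2.imwrite(f"pics/{n}0.png",im["frame"][:,:,::-1])
    T=np.array(im["world_to_cam"]);print(n,-T[:3,:3].T@T[:3,3])
    for o in["blank","bench","tail_grip","lock_top","gauge_grip","gauge_arm","set_mark","pointer","rest_1","head_cup","slip_jar","round_cutter","sprig_mould"]:
        try:
            r=robot.spot_in(im,o); print(o,[(np.round(x["rect"]),round(x["p"],2)) for x in r[:2]])
        except Exception as e: print(o,e)
s=robot.sense();print(s)
E
```

```text
dict_keys(['frame', 'camera_matrix', 'world_to_cam', 'shot']) 0.0188
scene [-0.1674 -0.8442  0.8355]
blank [(array([144., 203., 180., 226.]), 0.87), (array([317., 233., 324., 243.]), 0.26)]
bench [(array([206., 210., 344., 298.]), 0.97)]
tail_grip [(array([216., 208., 241., 244.]), 0.7), (array([208., 208., 345., 298.]), 0.53)]
lock_top [(array([319., 232., 324., 240.]), 0.55), (array([206., 210., 341., 298.]), 0.48)]
gauge_grip [(array([291., 211., 304., 237.]), 0.52), (array([215., 207., 240., 244.]), 0.16)]
gauge_arm [(array([287., 215., 303., 234.]), 0.48), (array([218., 209., 241., 246.]), 0.26)]
set_mark [(array([288., 213., 300., 235.]), 0.71)]
pointer [(array([288., 214., 304., 240.]), 0.81)]
rest_1 [(array([210., 211., 344., 299.]), 0.69), (array([289., 212., 304., 236.]), 0.48)]
head_cup [(array([211., 208., 342., 298.]), 0.78), (array([287., 216., 303., 240.]), 0.28)]
slip_jar [(array([303., 307., 337., 361.]), 0.95)]
round_cutter [(array([299., 196., 323., 212.]), 0.93), (array([215., 206., 240., 245.]), 0.47)]
sprig_mould [(array([269., 173., 288., 197.]), 0.65)]
top [ 0
[... 592 characters left out ...]
 [(array([255., 151., 273., 174.]), 0.65)]
sprig_mould [(array([202., 147., 227., 174.]), 0.63), (array([245., 248., 266., 264.]), 0.24)]
{'clock': 1.4, 'joints': array([70.9578, 17.1832, 87.1495,  0.0024, 75.6713, -3.8166]), 'dq': array([ 0.0397,  0.1221,  0.0059,  0.0755,  0.0388, -0.01  ]), 'joint_efforts': array([ -0.0017, -53.1656, -35.2921,   0.0709,   0.0213,   0.    ]), 'tool_pos': array([0.1444, 0.5307, 0.2054]), 'tool_rot': array([[-0.9649,  0.2626, -0.0001],
       [ 0.2626,  0.9649, -0.0001],
       [ 0.    , -0.0001, -1.    ]]), 'ft_force': array([-0.182 , -0.383 , -0.6913]), 'wrist_torque': array([-0.0148,  0.0263, -0.0029]), 'grasp_force': 0.0, 'grip_width': 1.001297748548798}
```

```bash
python3 - <<'E'
import cv2
a=cv2.imread("pics/top0.png")[130:310,60:440]; b=cv2.imread("pics/scene0.png")[165:365,120:400]
cv2.imwrite("pics/a.png",cv2.resize(a,(798,378),interpolation=2)); cv2.imwrite("pics/b.png",cv2.resize(b,(800,571),interpolation=2))
E
```

```text
(no output)
```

View pics/a.png

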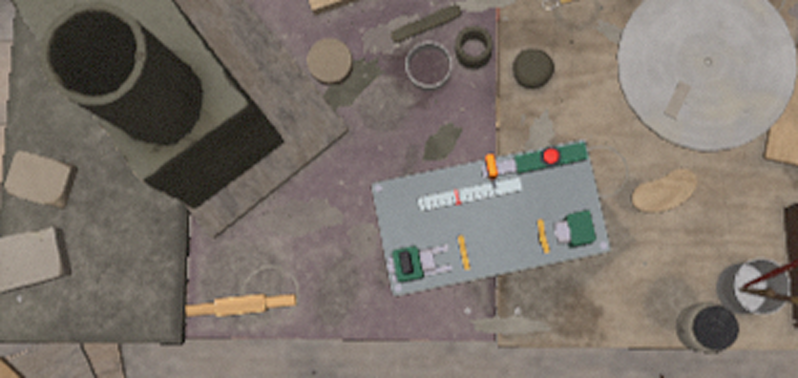

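View pics/b.png

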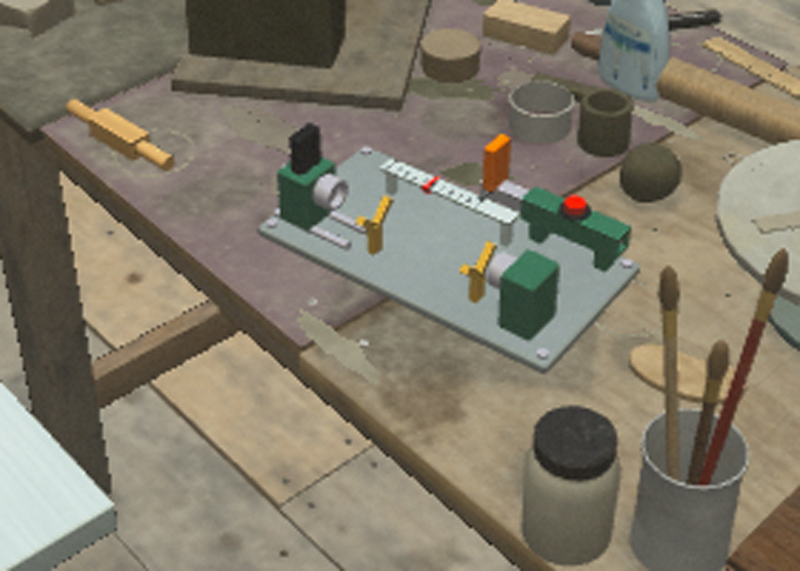

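Top crop: blank at crop (241,305), bench with tailstock at left (408,263), button (551,156), red mark (457,197), jar (715,327). The scene view agrees. Next: fit the poses.

```bash
cat > fit.py <<'E'
from h import *
from scipy.optimize import least_squares
np.set_printoptions(precision=4,suppress=True)
t=robot.get_image("top"); s=robot.get_image("scene")
def blob(im,lo,hi,box):
    h=cv2.cvtColor(im["frame"],cv2.COLOR_RGB2HSV); m=cv2.inRange(h,lo,hi)
    k=np.zeros_like(m);l,tp,r,b=box;k[tp:b,l:r]=m[tp:b,l:r]
    n,lab,st,c=cv2.connectedComponentsWithStats(k,connectivity=8); i=1+np.argmax(st[1:,4]); return c[i],st[i],(lab==i).astype(np.uint8)
red=((0,180,150),(5,255,255)); org=((8,200,150),(18,255,255))
T=lambda u,v:(60+u/2.1-.25,130+v/2.1-.25); S=lambda u,v:(120+u*.35-.3,165+v*.35-.3)
obs=[]
for (u,v),(x,y) in zip([(373,185),(393,296),(609,248),(584,143)],[(127,170),(-37,170),(-37,-145),(127,-145)]): obs.append((t,T(u,v),(x,y,12)))
for (u,v),(x,y) in zip([(365,148),(260,228),(545,370),(637,262)],[(127,170),(-37,170),(-37,-145),(127,-145)]): obs.append((s,S(u,v),(x,y,12)))
for im,box in((t,(300,190,340,215)),(s,(300,220,340,250))):
    c,st,_=blob(im,*red,box);print("btn",c,st); obs+= [(im,c,(105,-84,65))]*2
for im,box,z in((t,(285,190,306,225),85),(s,(280,205,306,240),76)):
    c,st,_=blob(im,*org,box);print("org",c,st); obs+=[(im,c,(105,0,z))]*1
def W(p,b): c,s_=np.cos(p[2]),np.sin(p[2]); b=np.array(b)/1e3; return np.array([p[0]+c*b[0]-s_*b[1],p[1]+s_*b[0]+c*b[1],b[2]])
f=lambda p:np.concatenate([proj(im,W(p,b))[0]-px for im,px,b in obs])
r=least_squares(f,[.4,0,0],loss="soft_l1");p=r.x;print("bench",p,np.degrees(p[2]));print(f(p).reshape(-1,2))
c,st,_=blob(t,*red,(260,210,290,235));w=atz(t,c,.044);print("mark",c,st,w, (np.array([[np.cos(p[2]),np.sin(p[2])],[-np.sin(p[2]),np.cos(p[2])]])@(w[:2]-p[:2])))
for im,bx in((t,(146,262,205,288)),(s,(135,195,185,226))):
    c,st,m=blob(im,(10,110,120),(22,255,255),bx);pts=np.argwhere(m)[:,::-1].astype(np.float32)
    w=np.array([atz(im,q,.014)[:2] for q in pts]);mu=w.mean(0);e,v=np.linalg.eigh(np.cov(w.T));a=(w-mu)@v[:,1];print("blank",c,st,mu,v[:,1],np.degrees(np.arctan2(-v[0,1],v[1,1])),np.ptp(a),mu+v[:,1]*(a.max()+a.min())/2)
c,st,m=blob(t,(0,0,0),(180,120,45),(246,245,266,265));w=atz(t,c,.109);print("tailgrip",c,st,w,"val",np.array([-np.sin(p[2]),np.cos(p[2])])@(w[:2]-p[:2])-.1055)
for n,b in dict(drop=(0,14,55),btn=(105,-84,68),grip=(105,0,98)).items(): print(n,W(p,b))
E
python3 fit.py
```

```text
btn [322.0571 203.8857] [319 201   7   7  35]
btn [321.  235.5] [318 234   7   4  26]
org [294.6364 210.9091] [293 207   4   7  11]
org [293.6071 215.1071] [290 212   8   7  28]
bench [ 0.4914 -0.1337  0.2189] 12.544777579631576
[[-1.064  -0.8945]
 [ 0.2383  0.2232]
 [ 1.7854  0.9383]
 [ 1.1607 -2.4838]
 [-0.9938 -1.2627]
 [-1.9385 -0.4615]
 [ 0.2996 -0.9987]
 [ 1.282   0.4354]
 [ 0.2346 -0.1706]
 [ 0.2346 -0.1706]
 [-0.4812  0.6555]
 [-0.4812  0.6555]
 [-0.6128 -2.2714]
 [-0.6915  6.1098]]Traceback (most recent call last):
  File "fit.py", line 21, in <module>
    c,st,_=blob(t,*red,(260,210,290,235));w=atz(t,c,.044);print("mark",c,st,w, (np.array([[np.cos(p[2]),np.sin(p[2])],[-np.sin(p[2]),np.cos(p[2])]])@(w[:2]-p[:2])))
           ~~~~^^^^^^^^^^^^^^^^^^^^^^^^^^
  File "fit.py", line 8, in blob
    n,lab,st,c=cv2.connectedComponentsWithStats(k,connectivity=8); i=1+np.argmax(st[1:,4]); return c[i],st[i],(lab==i).astype(np.uint8)
                                                                       ~~~~~~~~~^^^^^^^^^^
    return _wrapfunc(a, 'argmax', axis=axis, out=out, **kwds)
    return bound(*args, **kwds)
ValueError: attempt to get argmax of an empty sequence
```

```bash
sed -i 's/org=.*/org=((7,130,90),(18,255,255)); rd2=((0,120,110),(7,255,255))/; s/blob(t,\*red,(260/blob(t,*rd2,(260/; s/(s,(280,205,306,240),76)/(s,(280,205,306,240),75.5)/' fit.py; python3 fit.py
```

```text
btn [322.     203.8485] [319 201   7   7  33]
btn [321.  235.5] [318 234   7   4  26]
org [293.5957 208.0213] [291 203   6  12  47]
org [293.2848 221.3841] [289 212  10  20 151]
bench [ 0.4918 -0.1334  0.2191] 12.553920704337067
[[-1.1741 -1.0204]
 [ 0.1346  0.0909]
 [ 1.6737  0.7908]
 [ 1.0429 -2.6245]
 [-0.9692 -1.3638]
 [-1.8924 -0.5765]
 [ 0.3275 -1.1572]
 [ 1.2872  0.2991]
 [ 0.1718 -0.2773]
 [ 0.1718 -0.2773]
 [-0.4684  0.5272]
 [-0.4684  0.5272]
 [ 0.3085  0.4746]
 [-0.3575 -0.129 ]]
mark [277.  222.5] [277 222   1   2   2] [ 0.5589 -0.0626  0.044 ] [0.0809 0.0546]
blank [174.4825 274.8951] [148 270  53  10 286] [0.4043 0.2378] [-0.117   0.9931] 6.716267412980885 0.15425322742109498 [0.4042 0.2391]
blank [161.4419 210.014 ] [143 200  37  23 215] [0.409  0.2403] [-0.099   0.9951] 5.682620281208387 0.15653674505265547 [0.4091 0.239 ]
tailgrip [255. 254.] [255 253   1   3   3] [ 0.4626 -0.0035  0.109 ] val 0.02766936346559369
drop [ 0.4888 -0.1197  0.055 ]
btn [ 0.6126 -0.1926  0.068 ]
grip [ 0.5943 -0.1106  0.098 ]
```

```bash
cat > plan.py <<'E'
# usage: plan.py x y z yaw_of_tool_y_deg nrows  -> rows in tool axes
import sys; from h import *; from scipy.spatial.transform import Rotation as Ro
x,y,z,yaw,n=map(float,sys.argv[1:6]);n=int(n)
s=robot.sense();R=np.array(s["tool_rot"]);p=np.array(s["tool_pos"])
a=np.radians(yaw);Y=np.array([np.cos(a),np.sin(a),0]);Z=np.array([0,0,-1.])
Rt=np.stack([np.cross(Y,Z),Y,Z],1); w=Ro.from_matrix(R.T@Rt).as_rotvec()
dp=(np.array([x,y,z])-p)/n
print("clock",s["clock"],"at",p.round(4),"yaw",np.degrees(np.arctan2(R[1,1],R[0,1])).round(2),"q",np.round(s["joints"],1))
for i in range(n):
    print([float(v) for v in np.round(np.r_[(R@Ro.from_rotvec(w*i/n).as_matrix()).T@dp,w/n],4)])
E
python3 plan.py 0.406 0.2385 0.10 6.3 10
```

```text
clock 1.6 at [0.1445 0.5307 0.2054] yaw 74.77 q [71.  17.2 87.1  0.  75.7 -3.8]
[-0.0329, -0.0213, 0.0105, -0.0, -0.0, 0.1195]
[-0.0352, -0.0172, 0.0105, -0.0, -0.0, 0.1195]
[-0.037, -0.0129, 0.0105, -0.0, -0.0, 0.1195]
[-0.0383, -0.0084, 0.0105, -0.0, -0.0, 0.1195]
[-0.039, -0.0038, 0.0105, -0.0, -0.0, 0.1195]
[-0.0392, 0.0009, 0.0105, -0.0, -0.0, 0.1195]
[-0.0388, 0.0056, 0.0105, -0.0, -0.0, 0.1195]
[-0.0379, 0.0101, 0.0105, -0.0, -0.0, 0.1195]
[-0.0364, 0.0146, 0.0105, -0.0, -0.0, 0.1195]
[-0.0344, 0.0188, 0.0105, -0.0, -0.0, 0.1195]
```

Emit:
drive_tool(targets=[[-0.033,-0.021,0.0105,0,0,0.12],[-0.035,-0.017,0.0105,0,0,0.12],[-0.037,-0.013,0.0105,0,0,0.12],[-0.038,-0.008,0.0105,0,0,0.12],[-0.039,-0.004,0.0105,0,0,0.12]], grip=0, squeeze=20)

```text
clock: 2.22
tool_pos: [0.2757, 0.3844, 0.1528]
tool_rot: [[-0.645, 0.764, 0.0], [0.764, 0.645, 0.0], [0.0, 0.0, -1.0]]
ft_force: [-0.4, 0.5, -0.3]
grip_width: 1.001
grasp_force: 0.0
```

Emit:
drive_tool(targets=[[-0.039,0.001,0.0105,0,0,0.12],[-0.039,0.006,0.0105,0,0,0.12],[-0.038,0.01,0.0105,0,0,0.12],[-0.036,0.0145,0.0105,0,0,0.12],[-0.034,0.019,0.0105,0,0,0.12]])

```text
clock: 2.85
tool_pos: [0.4063, 0.2388, 0.1003]
tool_rot: [[-0.101, 0.995, 0.0], [0.995, 0.101, 0.0], [0.0, 0.0, -1.0]]
ft_force: [0.0, 0.8, -0.2]
grip_width: 0.999
grasp_force: 0.0
```

```bash
python3 plan.py 0.406 0.2385 0.005 6.3 3; python3 - <<'E'
from h import *
im=robot.get_image("scene");p=proj(im,[.406,.2385,.03])[0].astype(int);x,y=max(p[0]-50,0),max(p[1]-55,0)
cv2.imwrite("pics/c.png",cv2.resize(im["frame"][y:y+90,x:x+120,::-1],None,fx=6,fy=6,interpolation=2)); print(x,y,p)
E
```

```text
clock 2.85 at [0.4063 0.2388 0.1003] yaw 5.79 q [ 26.   14.2 106.1  -0.   59.6  20.2]
[-0.0001, -0.0001, 0.0318, 0.0001, -0.0, -0.003]
[-0.0001, -0.0001, 0.0318, 0.0001, -0.0, -0.003]
[-0.0001, -0.0001, 0.0318, 0.0001, -0.0, -0.003]
110 150 [160 205]
```

View pics/c.png

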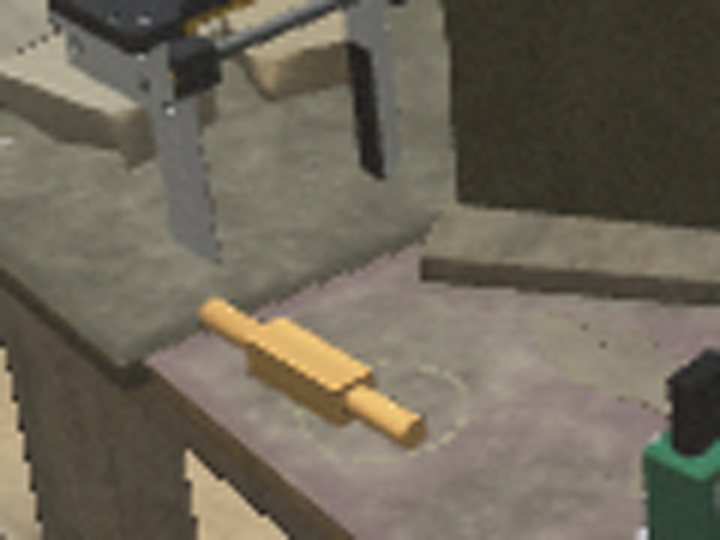

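The open fingers stand over the blank (square part at crop 310,370), one each side. Lowering and closing.

Emit:
drive_tool(targets=[[0,0,0.032,0,0,-0.003],[0,0,0.032,0,0,-0.003],[0,0,0.022,0,0,-0.003],[0,0,0.009,0,0,0]])

```text
clock: 3.4
tool_pos: [0.405, 0.2396, 0.0045]
tool_rot: [[-0.114, 0.994, -0.001], [0.994, 0.114, -0.001], [-0.001, -0.001, -1.0]]
ft_force: [0.7, -0.1, 0.1]
grip_width: 0.998
grasp_force: 0.0
```

Emit:
drive_tool(targets=[[0,0,0,0,0,0],[0,0,0,0,0,0],[0,0,0,0,0,0],[0,0,0,0,0,0],[0,0,0,0,0,0]], grip=255, squeeze=20)

```text
clock: 4.03
tool_pos: [0.4055, 0.2398, 0.0056]
tool_rot: [[-0.114, 0.994, 0.0], [0.994, 0.114, 0.0], [0.0, 0.0, -1.0]]
ft_force: [0.4, -0.5, 0.8]
grip_width: 0.504
grasp_force: 0.0
```

Emit:
drive_tool(targets=[[0,0,0,0,0,0],[0,0,0,0,0,0],[0,0,-0.03,0,0,0],[0,0,-0.06,0,0,0],[0,0,-0.04,0,0,0]])

```text
clock: 4.65
tool_pos: [0.4056, 0.2399, 0.1378]
tool_rot: [[-0.114, 0.994, 0.001], [0.994, 0.114, 0.001], [0.001, 0.001, -1.0]]
ft_force: [0.1, -0.3, -0.0]
grip_width: 0.253
grasp_force: 20.0
```

```bash
python3 - <<'E'
from h import *
np.set_printoptions(precision=4,suppress=True)
s=robot.sense();z=s["tool_pos"][2]+.005;print(s["tool_pos"],s["grip_width"],s["grasp_force"])
for n in("scene","top"):
    im=robot.get_image(n);c=proj(im,np.r_[s["tool_pos"][:2],z])[0]
    cv2.imwrite(f"pics/g_{n}.png",im["frame"][:,:,::-1])
    if n=="scene": sc=im["frame"];cc=c.astype(int)
    m=cv2.inRange(cv2.cvtColor(im["frame"],cv2.COLOR_RGB2HSV),(10,110,120),(22,255,255));k=np.zeros_like(m);a,b=c.astype(int);k[max(b-30,0):b+30,max(0,a-50):a+50]=m[max(b-30,0):b+30,max(0,a-50):a+50]
    pts=np.argwhere(k)[:,::-1];w=np.array([atz(im,q,z)[:2] for q in pts]);mu=w.mean(0);e,v=np.linalg.eigh(np.cov(w.T));q=(w-mu)@v[:,1];print(n,len(w),mu,v[:,1],np.ptp(q),mu+v[:,1]*(q.max()+q.min())/2)
x,y=max(cc[0]-60,0),max(cc[1]-60,0)
cv2.imwrite("pics/d.png",cv2.resize(sc[y:y+90,x:x+120,::-1],None,fx=6,fy=6,interpolation=2))
E
python3 plan.py 0.4888 -0.1197 0.13 12.55 10
```

```text
[0.4056 0.2399 0.1378] 0.25292522737528134 19.997325539588928
scene 181 [0.4096 0.2293] [-0.0163  0.9999] 0.2581209685704746 [0.4087 0.2845]
top 163 [0.4117 0.204 ] [-0.1073  0.9942] 0.07271676381030696 [0.4122 0.1991]
clock 4.75 at [0.407  0.2406 0.1394] yaw 6.54 q [ 26.1  11.1 104.    0.   64.4  19.6]
[-0.0367, 0.004, 0.0009, 0.0006, -0.0002, -0.0105]
[-0.0368, 0.0036, 0.0009, 0.0006, -0.0002, -0.0105]
[-0.0368, 0.0033, 0.0009, 0.0006, -0.0002, -0.0105]
[-0.0368, 0.0029, 0.0009, 0.0006, -0.0002, -0.0105]
[-0.0369, 0.0025, 0.0009, 0.0006, -0.0002, -0.0105]
[-0.0369, 0.0021, 0.0009, 0.0006, -0.0002, -0.0105]
[-0.0369, 0.0017, 0.0009, 0.0006, -0.0002, -0.0105]
[-0.0369, 0.0013, 0.0009, 0.0006, -0.0002, -0.0105]
[-0.0369, 0.0009, 0.0009, 0.0006, -0.0002, -0.0105]
[-0.0369, 0.0005, 0.0009, 0.0006, -0.0002, -0.0105]
```

View pics/d.png

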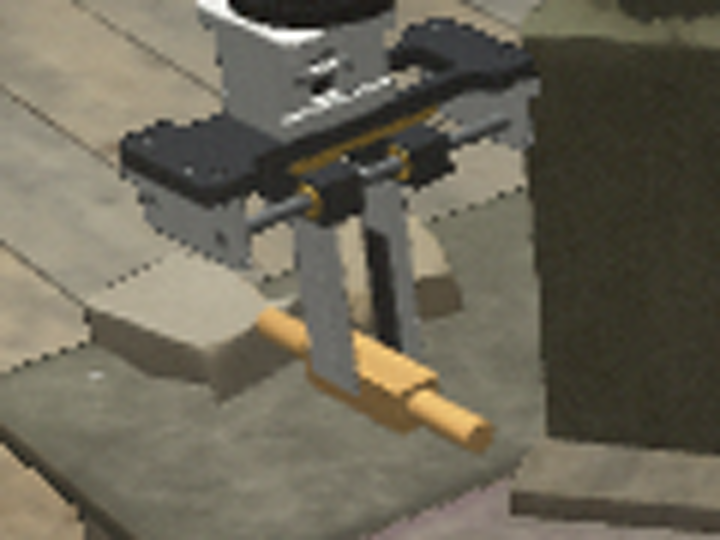

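Blank is gripped and lifted level, tenon tip at crop (480,437), other end (265,320).

```bash
python3 - <<'E'
from h import *
np.set_printoptions(precision=4,suppress=True)
s=robot.sense();im=robot.get_image("scene");P=np.array(s["tool_pos"]);x=s["tool_rot"][:,0]; ax=P+[0,0,.007]
c=proj(im,np.r_[.4056,.2399,.1428])[0].astype(int);o=np.maximum(c-60,0)
for px in((482,436),(265,320)):
    q=o+np.array(px)/6-.4;w=atz(im,q,ax[2]);print(w,(w-ax)@x,(w-ax)@s["tool_rot"][:,1])
E
```

```text
[0.4097 0.1482 0.1464] -0.09204385628169025 -0.007821988294033749
[0.3913 0.3016 0.1464] 0.06238358540541236 -0.008591273567498196
```

Emit:
drive_tool(targets=[[-0.037,0.004,0.001,0,0,-0.01],[-0.037,0.0035,0.001,0,0,-0.01],[-0.037,0.0035,0.001,0,0,-0.01],[-0.037,0.003,0.001,0,0,-0.01],[-0.037,0.0025,0.001,0,0,-0.01]])

```text
clock: 5.42
tool_pos: [0.4459, 0.0574, 0.1288]
tool_rot: [[-0.164, 0.987, -0.003], [0.987, 0.164, -0.0], [0.0, -0.003, -1.0]]
ft_force: [-0.5, 0.6, -1.6]
grip_width: 0.256
grasp_force: 20.0
```

Emit:
drive_tool(targets=[[-0.037,0.002,0,0,0,-0.01],[-0.037,0.0015,0,0,0,-0.01],[-0.037,0.0015,0,0,0,-0.01],[-0.037,0.001,0,0,0,-0.01],[-0.033,0.0005,0,0,0,-0.01]])

```text
clock: 6.05
tool_pos: [0.4853, -0.1193, 0.1286]
tool_rot: [[-0.212, 0.977, -0.003], [0.977, 0.212, 0.001], [0.001, -0.002, -1.0]]
ft_force: [-0.5, -0.2, -1.1]
grip_width: 0.25
grasp_force: 20.0
```

```bash
python3 - <<'E'
from h import *
t=robot.get_image("top");s=robot.get_image("scene")
a=cv2.resize(t["frame"][190:280,230:360],(780,540),interpolation=2)[:,:,::-1]
b=cv2.resize(s["frame"][190:305,200:350],(780,598),interpolation=2)[:,:,::-1]
cv2.imwrite("pics/e.png",np.vstack([cv2.resize(a,(433,300)),cv2.resize(b,(391,300)).__class__((1,433,3)).astype('uint8')*0]) if 0 else b); cv2.imwrite("pics/et.png",a)
E
python3 plan.py 0.4888 -0.1197 0.06 12.55 4
```

```text
clock 6.15 at [ 0.4855 -0.1202  0.1286] yaw 12.13 q [-18.1  15.6 100.1  -0.   64.5 -30.2]
[-0.0001, 0.0009, 0.0171, -0.0006, -0.0002, -0.0018]
[-0.0001, 0.0009, 0.0171, -0.0006, -0.0002, -0.0018]
[-0.0001, 0.0009, 0.0171, -0.0006, -0.0002, -0.0018]
[-0.0, 0.0008, 0.0171, -0.0006, -0.0002, -0.0018]
```

View pics/e.png

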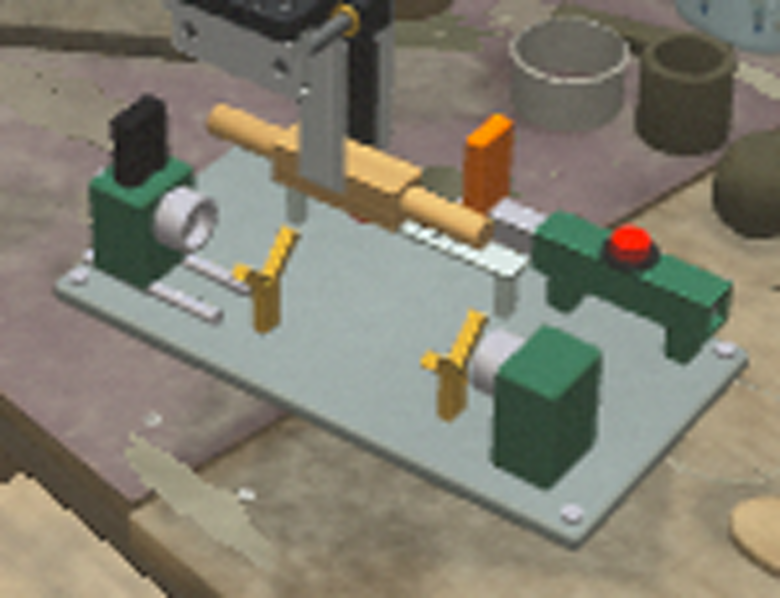

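View pics/et.png

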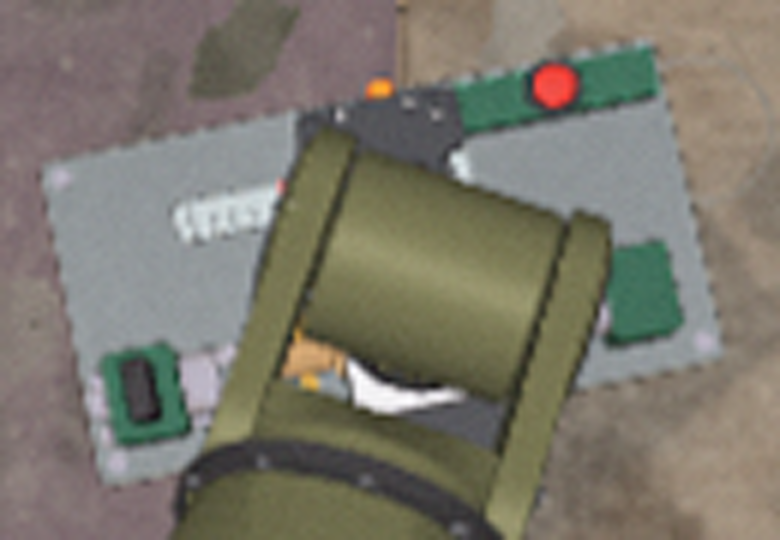

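```bash
python3 - <<'E'
from h import *
np.set_printoptions(precision=4,suppress=True)
s=robot.sense();P=np.array(s["tool_pos"]);x=s["tool_rot"][:,0];y=s["tool_rot"][:,1];print(P)
im=robot.get_image("scene");t=robot.get_image("top");
for o in(-.092,-.077,0,.062,.077):
    A=P+[0,0,.0065]+x*o; print(o,"scene crop",(proj(im,A)[0]-[200,190]+.4)*5.2,"top crop",(proj(t,A)[0]-[230,190]+.4)*6)
print("tcp",(proj(im,P)[0]-[200,190]+.4)*5.2,(proj(t,P)[0]-[230,190]+.4)*6)
E
```

```text
[ 0.4855 -0.1202  0.1286]
-0.092 scene crop [503.836  232.0932] top crop [608.3925 294.2048]
-0.077 scene crop [475.7823 219.9955] top crop [575.8897 300.8359]
0 scene crop [336.9815 160.1402] top crop [408.8589 334.9132]
0.062 scene crop [231.1817 114.516 ] top crop [274.1435 362.3976]
0.077 scene crop [206.337  103.8022] top crop [241.5211 369.0531]
tcp [336.8917 171.5246] [408.3649 336.0228]
```

The scene view (ends at crop 217,121 and 485,233) shows the axis about level with the TCP. The fingers finished closing as the lift began. The blank sits about 5 mm headstock-side of the TCP, so I'm correcting the drop point.

```bash
python3 plan.py 0.4877 -0.1148 0.062 12.55 4
```

```text
clock 6.25 at [ 0.4852 -0.118   0.1289] yaw 12.2 q [-17.9  15.4 100.2   0.   64.5 -30.1]
[0.0006, 0.0008, 0.0167, -0.0006, -0.0004, -0.0015]
[0.0006, 0.0008, 0.0167, -0.0006, -0.0004, -0.0015]
[0.0006, 0.0008, 0.0167, -0.0006, -0.0004, -0.0015]
[0.0006, 0.0008, 0.0167, -0.0006, -0.0004, -0.0015]
```

Emit:
drive_tool(targets=[[0.001,0.0008,0.017,0,0,-0.0015],[0.001,0.0008,0.017,0,0,-0.0015],[0.001,0.0008,0.017,0,0,-0.0015],[0.001,0.0004,0.016,0,0,-0.0015],[0,0,0,0,0,0]])

```text
clock: 6.88
tool_pos: [0.4871, -0.1133, 0.0621]
tool_rot: [[-0.218, 0.976, -0.002], [0.976, 0.218, 0.001], [0.001, -0.002, -1.0]]
ft_force: [-0.8, 0.1, 0.2]
grip_width: 0.254
grasp_force: 20.0
```

Emit:
drive_tool(targets=[[0,0,0.002,0,0,0],[0,0,0.002,0,0,0],[0,0,0.002,0,0,0],[0,0,0,0,0,0]])

```text
clock: 7.38
tool_pos: [0.4878, -0.1137, 0.0575]
tool_rot: [[-0.218, 0.976, 0.0], [0.976, 0.218, -0.0], [-0.0, -0.0, -1.0]]
ft_force: [-0.7, -0.0, -0.9]
grip_width: 0.251
grasp_force: 20.0
```

```bash
python3 - <<'E'
from h import *
s=robot.get_image("scene")
cv2.imwrite("pics/f.png",cv2.resize(s["frame"][190:305,200:350],(780,598),interpolation=2)[:,:,::-1])
E
python3 plan.py 0.4877 -0.1148 0.055 12.55 1
```

```text
clock 7.425 at [ 0.4878 -0.1137  0.0575] yaw 12.6 q [-17.3  21.4 103.3   0.   55.3 -29.9]
[-0.001, -0.0004, 0.0025, 0.0001, 0.0001, 0.0009]
```

View pics/f.png

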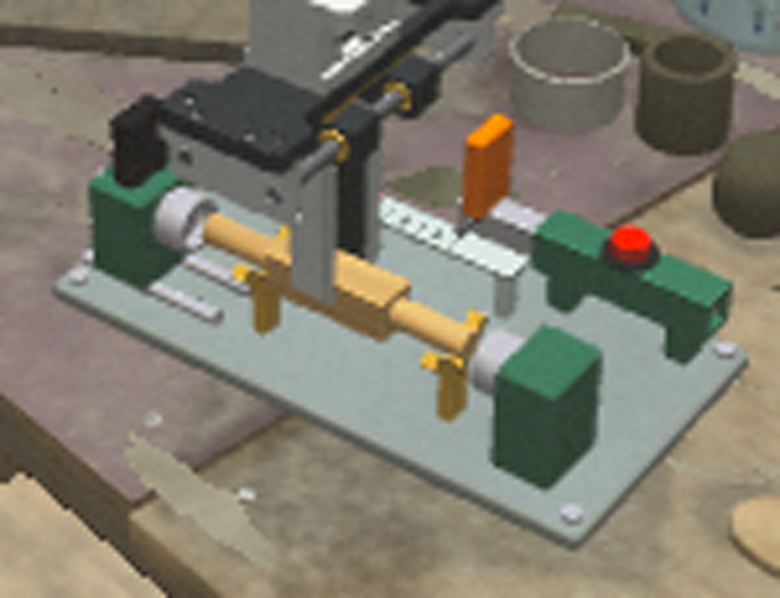

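```bash
python3 - <<'E'
from h import *
np.set_printoptions(precision=1,suppress=True)
im=robot.get_image("scene");p=(.4918,-.1334,.2191);c,s=np.cos(p[2]),np.sin(p[2])
W=lambda b:np.array([p[0]+(c*b[0]-s*b[1])/1e3,p[1]+(s*b[0]+c*b[1])/1e3,b[2]/1e3])
q=lambda b:(proj(im,W(b))[0]-[200,190]+.4)*5.2
for y0 in(8,14,20):
    print(y0,"near-bot",q((-12,y0-35,45)),"far-top",q((12,y0-35,69)),"near-top",q((-12,y0-35,69)),"tail tip",q((0,y0+77,57)))
print("rest1",q((0,-51,55)),"cup tail mouth",q((0,69+29,55)),q((0,60,55)))
E
```

```text
8 near-bot [395.9 353.8] far-top [425.6 288.3] near-top [396.9 314.2] tail tip [223.2 236.2]
14 near-bot [385.4 349. ] far-top [415.2 283.6] near-top [386.3 309.4] tail tip [213.5 231.8]
20 near-bot [375.1 344.2] far-top [404.7 279. ] near-top [375.8 304.7] tail tip [204.  227.5]
rest1 [452.9 343.4] cup tail mouth [202.5 230. ] [263.7 257.7]
```

Emit:
drive_tool(targets=[[-0.003,0,0.001,0,0,0],[0,0,0.002,0,0,0],[0,0,0.002,0,0,0],[0,0,0,0,0,0]])

```text
clock: 7.98
tool_pos: [0.488, -0.1171, 0.0542]
tool_rot: [[-0.218, 0.976, -0.001], [0.976, 0.218, -0.001], [-0.0, -0.001, -1.0]]
ft_force: [-17.0, 0.2, 29.4]
grip_width: 0.259
grasp_force: 20.3
```

Emit:
drive_tool(targets=[[0,-0.002,-0.002,0,0,0],[0,0,0,0,0,0]])

```text
clock: 8.22
tool_pos: [0.4868, -0.1172, 0.0547]
tool_rot: [[-0.218, 0.976, 0.001], [0.976, 0.218, -0.0], [-0.0, 0.001, -1.0]]
ft_force: [0.4, -0.2, 2.9]
grip_width: 0.258
grasp_force: 19.7
```

Emit:
drive_tool(targets=[[0,0,0,0,0,0],[0,0,0,0,0,0],[0,0,0,0,0,0],[0,0,0,0,0,0],[0,0,0,0,0,0]], grip=130)

```text
clock: 8.85
tool_pos: [0.4865, -0.117, 0.0544]
tool_rot: [[-0.218, 0.976, -0.0], [0.976, 0.218, 0.0], [0.0, -0.0, -1.0]]
ft_force: [0.2, 0.1, 1.2]
grip_width: 0.49
grasp_force: 0.0
```

Emit:
drive_tool(targets=[[0,0,-0.03,0,0,0],[0,0,-0.06,0,0,0],[0,0,-0.04,0,0,0],[0,0,0,0,0,0]])

```text
clock: 9.35
tool_pos: [0.4876, -0.1173, 0.1873]
tool_rot: [[-0.218, 0.976, 0.005], [0.976, 0.218, -0.002], [-0.003, 0.005, -1.0]]
ft_force: [-0.7, 0.9, -0.7]
grip_width: 0.49
grasp_force: 0.0
```

```bash
python3 - <<'E'
from h import *
s=robot.get_image("scene")
cv2.imwrite("pics/g.png",cv2.resize(s["frame"][190:305,200:350],(780,598),interpolation=2)[:,:,::-1])
E
python3 plan.py 0.4535 0.036 0.175 102.55 9;python3 plan.py 0.4535 0.036 0.175 -77.45 9
```

```text
clock 9.4 at [ 0.4868 -0.1171  0.1851] yaw 12.6 q [-17.7  11.9  96.6   0.   71.4 -30.3]
[0.0174, 0.0001, 0.0011, 0.0001, 0.0002, -0.1744]
[0.0171, 0.0031, 0.0011, 0.0001, 0.0002, -0.1744]
[0.0163, 0.006, 0.0011, 0.0001, 0.0002, -0.1744]
[0.015, 0.0088, 0.0011, 0.0001, 0.0002, -0.1744]
[0.0133, 0.0113, 0.0011, 0.0001, 0.0002, -0.1744]
[0.0111, 0.0134, 0.0011, 0.0001, 0.0002, -0.1744]
[0.0086, 0.0151, 0.0011, 0.0001, 0.0002, -0.1744]
[0.0059, 0.0164, 0.0011, 0.0001, 0.0002, -0.1744]
[0.0029, 0.0172, 0.0011, 0.0001, 0.0002, -0.1744]
clock 9.4 at [ 0.4868 -0.1171  0.1851] yaw 12.6 q [-17.7  11.9  96.6   0.   71.4 -30.3]
[0.0174, 0.0001, 0.0011, 0.0002, -0.0001, 0.1746]
[0.0172, -0.0029, 0.0011, 0.0002, -0.0001, 0.1746]
[0.0164, -0.0059, 0.0011, 0.0002, -0.0001, 0.1746]
[0.0151, -0.0086, 0.0011, 0.0002, -0.0001, 0.1746]
[0.0134, -0.0111, 0.0011, 0.0002, -0.0001, 0.1746]
[0.0113, -0.0133, 0.0011, 0.0002, -0.0001, 0.1746]
[0.0088, -0.015, 0.0011, 0.0002, -0.0001, 0.1746]
[0.006, -0.0163, 0.0011, 0.0002, -0.0001, 0.1746]
[0.0031, -0.0171, 0.0011, 0.0002, -0.0001, 0.1746]
```

View pics/g.png

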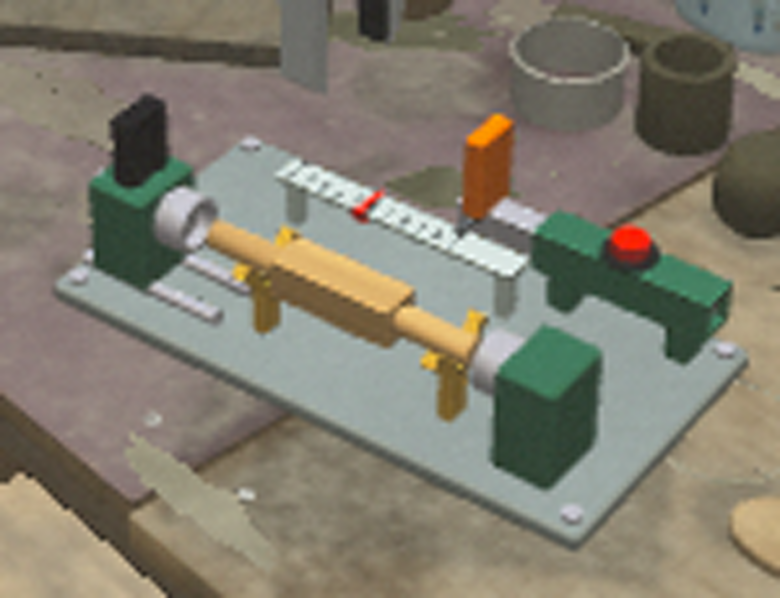

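Blank lies in both V rests (square part crop 270–410, 240–340), the tailstock is still open with its grip top at about (140,105), and the red mark is at (365,207).

```bash
python3 - <<'E'
from h import *
np.set_printoptions(precision=4,suppress=True)
im=robot.get_image("scene");t=robot.get_image("top");p=(.4918,-.1334,.2191);c,s=np.cos(p[2]),np.sin(p[2])
B=lambda w:np.array([[c,s],[-s,c]])@(w[:2]-p[:2])
fr=t["frame"][225:280,235:275]
g=cv2.cvtColor(t["frame"],cv2.COLOR_RGB2HSV);m=cv2.inRange(g,(0,0,0),(180,255,62));k=np.zeros_like(m);k[246:264,247:260]=m[246:264,247:260]
pts=np.argwhere(k)[:,::-1];print(len(pts),pts.mean(0),pts.min(0),pts.max(0),B(atz(t,pts.mean(0),.1)))
w=B(atz(im,(200+140/5.2-.4,190+103/5.2-.4),.111));print("scene top",w,"val",w[1]-.1055)
W=lambda b:np.array([p[0]+(c*b[0]-s*b[1])/1e3,p[1]+(s*b[0]+c*b[1])/1e3,b[2]/1e3])
for v in(30,35,40):print(v,[(proj(im,W((x,105.5+v+y,111)))[0]-[200,190]+.4)*5.2 for x in(-15,15) for y in(-7,7)],(proj(t,W((0,105.5+v,111)))[0]-[230,190]+.4)*6,W((0,105.5+v,111)))
# red mark in scene and top
for im_,box in((im,(262,222,278,236)),(t,(268,212,286,228))):
    h=cv2.cvtColor(im_["frame"],cv2.COLOR_RGB2HSV);m=cv2.inRange(h,(0,90,90),(10,255,255))|cv2.inRange(h,(172,90,90),(180,255,255));k=np.zeros_like(m);l,tp,r,b=box;k[tp:b,l:r]=m[tp:b,l:r]
    q=np.argwhere(k)[:,::-1];print("mark",len(q),q.mean(0),q.min(0),q.max(0),B(atz(im_,q.mean(0),.044)))
E
```

```text
20 [254.65 255.  ] [251 250] [256 260] [-0.0021  0.135 ]
scene top [0.006  0.1401] val 0.03459341019345745
30 [array([131.1469, 130.7044]), array([108.8842, 120.9722]), array([169.9019, 102.4925]), array([147.7942,  93.0578])] [147.0508 386.7288] [ 0.4623 -0.0011  0.111 ]
35 [array([123.1694, 127.217 ]), array([100.9889, 117.5207]), array([161.9804,  99.1119]), array([139.953 ,  89.7114])] [136.3794 388.9883] [0.4613 0.0037 0.111 ]
40 [array([115.2214, 123.7426]), array([ 93.1226, 114.082 ]), array([154.0877,  95.7436]), array([132.1402,  86.3772])] [125.7067 391.248 ] [0.4602 0.0086 0.111 ]
mark 16 [270.   229.25] [267 226] [273 232] [0.0761 0.0522]<stdin>:14: RuntimeWarning: Mean of empty slice.
  ret = um.true_divide(
Traceback (most recent call last):
ValueError: zero-size array to reduction operation minimum which has no identity
```

```bash
python3 plan.py 0.462 0.001 0.175 -77.45 9
```

```text
clock 9.5 at [ 0.486  -0.1169  0.1833] yaw 12.61 q [-17.7  12.   96.7  -0.   71.4 -30.3]
[0.0134, 0.0003, 0.0009, -0.0002, 0.0001, 0.1746]
[0.0132, -0.0021, 0.0009, -0.0002, 0.0001, 0.1746]
[0.0126, -0.0043, 0.0009, -0.0002, 0.0001, 0.1746]
[0.0117, -0.0065, 0.0009, -0.0002, 0.0001, 0.1746]
[0.0104, -0.0084, 0.0009, -0.0002, 0.0001, 0.1746]
[0.0088, -0.0101, 0.0009, -0.0002, 0.0001, 0.1746]
[0.0069, -0.0115, 0.0009, -0.0002, 0.0001, 0.1746]
[0.0048, -0.0125, 0.0009, -0.0002, 0.0001, 0.1746]
[0.0026, -0.0131, 0.0009, -0.0002, 0.0001, 0.1746]
```

Emit:
drive_tool(targets=[[0.0134,0,0.001,0,0,0.175],[0.013,-0.002,0.001,0,0,0.175],[0.0125,-0.0045,0.001,0,0,0.175],[0.0115,-0.0065,0.001,0,0,0.175],[0.0105,-0.0085,0.001,0,0,0.175]])

```text
clock: 10.12
tool_pos: [0.472, -0.0514, 0.1779]
tool_rot: [[0.614, 0.789, -0.003], [0.789, -0.614, 0.0], [-0.001, -0.002, -1.0]]
ft_force: [0.0, -0.5, -0.2]
grip_width: 0.488
grasp_force: 0.0
```

Emit:
drive_tool(targets=[[0.009,-0.01,0.001,0,0,0.175],[0.007,-0.0115,0.001,0,0,0.175],[0.005,-0.0125,0.001,0,0,0.175],[0.0025,-0.013,0.001,0,0,0.17],[0,0,0,0,0,0]])

```text
clock: 10.75
tool_pos: [0.462, 0.0012, 0.1743]
tool_rot: [[0.975, 0.221, -0.002], [0.221, -0.975, 0.0], [-0.002, -0.001, -1.0]]
ft_force: [-0.4, 0.8, -0.8]
grip_width: 0.488
grasp_force: 0.0
```

```bash
python3 plan.py 0.462 0.001 0.082 -77.45 3
```

```text
clock 10.75 at [0.462  0.0012 0.1743] yaw -77.23 q [ -4.4   7.7 103.    0.   69.4  72.8]
[0.0001, 0.0001, 0.0308, -0.0002, 0.0007, 0.0013]
[0.0, 0.0001, 0.0308, -0.0002, 0.0007, 0.0013]
[0.0, 0.0001, 0.0308, -0.0002, 0.0007, 0.0013]
```

Emit:
drive_tool(targets=[[0,0,0.031,0,0,0],[0,0,0.031,0,0,0],[0,0,0.03,0,0,0],[0,0,0,0,0,0]])

```text
clock: 11.25
tool_pos: [0.4612, 0.0004, 0.0815]
tool_rot: [[0.975, 0.222, -0.005], [0.222, -0.975, 0.0], [-0.005, -0.001, -1.0]]
ft_force: [-0.1, -0.3, -0.1]
grip_width: 0.492
grasp_force: 0.0
```

Emit:
drive_tool(targets=[[0,0,0,0,0,0],[0,0,0,0,0,0],[0,0,0,0,0,0],[0,0,0,0,0,0],[0,0,0,0,0,0]], grip=255, squeeze=20)

```text
clock: 11.88
tool_pos: [0.4628, 0.0009, 0.084]
tool_rot: [[0.976, 0.219, 0.001], [0.219, -0.976, 0.0], [0.001, -0.0, -1.0]]
ft_force: [-1.7, 1.5, 7.3]
grip_width: 0.149
grasp_force: 20.0
```

Emit:
drive_tool(targets=[[0,0,0,0,0,0],[0,0,0,0,0,0],[0,0.005,0,0,0,0]])

```text
clock: 12.25
tool_pos: [0.4638, -0.0038, 0.084]
tool_rot: [[0.976, 0.219, 0.001], [0.219, -0.976, 0.0], [0.001, -0.0, -1.0]]
ft_force: [-2.2, 2.3, 7.1]
grip_width: 0.147
grasp_force: 20.0
```

Emit:
drive_tool(targets=[[0,0.006,0,0,0,0],[0,0.006,0,0,0,0],[0,0.006,0,0,0,0],[0,0.004,0,0,0,0]])

```text
clock: 12.75
tool_pos: [0.4686, -0.0256, 0.084]
tool_rot: [[0.976, 0.219, 0.0], [0.219, -0.976, 0.0], [0.0, -0.0, -1.0]]
ft_force: [-2.5, 3.6, 8.4]
grip_width: 0.147
grasp_force: 20.0
```

Emit:
drive_tool(targets=[[0,0.001,0,0,0,0],[0,0.001,0,0,0,0],[0,0.001,0,0,0,0],[0,0,0,0,0,0]])

```text
clock: 13.25
tool_pos: [0.4692, -0.0284, 0.084]
tool_rot: [[0.976, 0.219, 0.0], [0.219, -0.976, 0.0], [0.0, -0.0, -1.0]]
ft_force: [-2.5, 1.9, 7.4]
grip_width: 0.147
grasp_force: 20.0
```

Emit:
drive_tool(targets=[[0,0.001,0,0,0,0],[0,0.001,0,0,0,0],[0,0.001,0,0,0,0],[0,0,0,0,0,0]])

```text
clock: 13.75
tool_pos: [0.4693, -0.029, 0.084]
tool_rot: [[0.976, 0.219, -0.001], [0.219, -0.976, 0.004], [-0.0, -0.004, -1.0]]
ft_force: [-6.8, 23.8, 12.4]
grip_width: 0.149
grasp_force: 20.0
```

Emit:
drive_tool(targets=[[0,0.001,0,0,0,0],[0,0.001,0,0,0,0],[0,0,0,0,0,0]])

```text
clock: 14.12
tool_pos: [0.4693, -0.0293, 0.0839]
tool_rot: [[0.976, 0.219, -0.002], [0.219, -0.976, 0.007], [-0.001, -0.007, -1.0]]
ft_force: [-10.2, 38.3, 16.1]
grip_width: 0.152
grasp_force: 20.0
```

Emit:
drive_tool(targets=[[0,-0.004,0,0,0,0],[0,0,0,0,0,0]])

```text
clock: 14.38
tool_pos: [0.4693, -0.0289, 0.0839]
tool_rot: [[0.976, 0.219, 0.0], [0.219, -0.976, 0.001], [0.0, -0.001, -1.0]]
ft_force: [-3.4, 5.4, 7.5]
grip_width: 0.152
grasp_force: 20.0
```

Emit:
drive_tool(targets=[[0,0,0,0,0,0],[0,0,0,0,0,0],[0,0,0,0,0,0],[0,0,-0.03,0,0,0],[0,0,-0.06,0,0,0]], grip=140)

```text
clock: 15.0
tool_pos: [0.4683, -0.0295, 0.1729]
tool_rot: [[0.976, 0.219, -0.004], [0.219, -0.976, 0.001], [-0.004, -0.001, -1.0]]
ft_force: [0.3, 0.3, -0.1]
grip_width: 0.448
grasp_force: 0.0
```

```bash
python3 - <<'E'
from h import *
s=robot.get_image("scene");t=robot.get_image("top")
a=cv2.resize(s["frame"][195:285,205:325],(640,480),interpolation=2)[:,:,::-1]
cv2.imwrite("pics/i.png",a)
np.set_printoptions(precision=4,suppress=True)
p=(.4918,-.1334,.2191);c,sn=np.cos(p[2]),np.sin(p[2])
W=lambda b:np.array([p[0]+(c*b[0]-sn*b[1])/1e3,p[1]+(sn*b[0]+c*b[1])/1e3,b[2]/1e3])
q=lambda b:(proj(s,W(b))[0]-[205,195]+.4)*5.333
print("square face y0=0: nb",q((-12,-35,43)),"ft",q((12,-35,67)),"nt",q((-12,-35,67)),"grip top",q((0,105.5,111)),"tail cup",q((0,69,55)))
E
python3 plan.py 0.6126 -0.1926 0.14 -77.45 6
```

```text
square face y0=0: nb [393.5787 346.0958] ft [424.1326 278.7587] nt [394.757 305.546] grip top [165.7618 109.1656] tail cup [228.7804 230.8605]
clock 15.1 at [ 0.4716 -0.0299  0.1788] yaw -77.35 q [ -8.1   8.4 101.6  -0.   69.5  69.3]
[0.0169, 0.0316, 0.0067, 0.0005, -0.0014, 0.0003]
[0.017, 0.0316, 0.0067, 0.0005, -0.0014, 0.0003]
[0.017, 0.0316, 0.0066, 0.0005, -0.0014, 0.0003]
[0.017, 0.0316, 0.0066, 0.0005, -0.0014, 0.0003]
[0.017, 0.0316, 0.0066, 0.0005, -0.0014, 0.0003]
[0.017, 0.0316, 0.0065, 0.0005, -0.0014, 0.0003]
```

View pics/i.png

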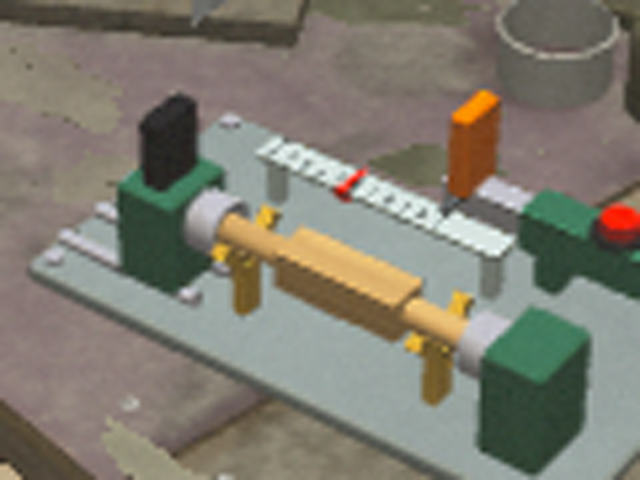

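Both tenons sit in the cups (tail (215,220), head (480,340)), and the square's corner at (422,280) matches the projection for y = 0. Next is the button.

Emit:
drive_tool(targets=[[0.017,0.032,0.0065,0,0,0],[0.017,0.032,0.0065,0,0,0],[0.017,0.032,0.0065,0,0,0],[0.017,0.0315,0.0065,0,0,0],[0.017,0.0315,0.0065,0,0,0]], grip=255)

```text
clock: 15.72
tool_pos: [0.5876, -0.1671, 0.1399]
tool_rot: [[0.976, 0.219, -0.001], [0.219, -0.976, 0.0], [-0.001, -0.0, -1.0]]
ft_force: [-0.5, -0.2, 0.5]
grip_width: 0.002
grasp_force: 0.0
```

Emit:
drive_tool(targets=[[0.017,0.0315,0.0065,0,0,0],[0,0,0.03,0,0,0],[0,0,0.02,0,0,0],[0,0,0,0,0,0]])

```text
clock: 16.23
tool_pos: [0.6097, -0.1926, 0.0827]
tool_rot: [[0.976, 0.219, -0.003], [0.219, -0.976, 0.001], [-0.003, -0.002, -1.0]]
ft_force: [-0.3, 0.4, -0.3]
grip_width: 0.003
grasp_force: 0.0
```

```bash
python3 plan.py 0.6126 -0.1926 0.072 -77.45 2
```

```text
clock 16.225 at [ 0.6097 -0.1926  0.0827] yaw -77.34 q [-20.8  35.2  78.1  -0.   66.9  56.5]
[0.0014, 0.0003, 0.0054, -0.0008, 0.0013, 0.001]
[0.0014, 0.0003, 0.0054, -0.0008, 0.0013, 0.001]
```

Emit:
drive_tool(targets=[[0.001,0,0.01,0,0,0],[0.001,0,0.006,0,0,0],[0,0,0.003,0,0,0],[0,0,0,0,0,0]])

```text
clock: 16.73
tool_pos: [0.6126, -0.1926, 0.0656]
tool_rot: [[0.976, 0.219, 0.0], [0.219, -0.976, -0.0], [0.0, 0.0, -1.0]]
ft_force: [-0.2, 0.4, 0.5]
grip_width: 0.004
grasp_force: 0.0
```

Emit:
drive_tool(targets=[[0,0,0.002,0,0,0],[0,0,0.001,0,0,0],[0,0,0,0,0,0]])

```text
clock: 17.1
tool_pos: [0.6126, -0.1926, 0.0625]
tool_rot: [[0.976, 0.219, 0.0], [0.219, -0.976, -0.0], [0.0, 0.0, -1.0]]
ft_force: [0.4, 0.4, 0.9]
grip_width: 0.003
grasp_force: 0.7
```

Emit:
drive_tool(targets=[[0,0,0.0015,0,0,0],[0,0,0.001,0,0,0],[0,0,0,0,0,0]])

```text
clock: 17.48
tool_pos: [0.613, -0.1928, 0.0621]
tool_rot: [[0.976, 0.219, 0.002], [0.219, -0.976, -0.001], [0.001, 0.001, -1.0]]
ft_force: [-6.9, 2.6, 19.9]
grip_width: 0.008
grasp_force: 9.6
```

Emit:
drive_tool(targets=[[0,0,0.001,0,0,0],[0,0,0.001,0,0,0],[0,0,0,0,0,0]])

```text
clock: 17.85
tool_pos: [0.6133, -0.1929, 0.0619]
tool_rot: [[0.976, 0.219, 0.003], [0.219, -0.976, -0.001], [0.002, 0.002, -1.0]]
ft_force: [-13.7, 4.8, 34.3]
grip_width: 0.008
grasp_force: 17.0
```

Emit:
drive_tool(targets=[[0,0,-0.02,0,0,0],[0,0,-0.055,0,0,0],[0,-0.042,0,0,0,0],[0,-0.042,0,0,0,0],[0,0,0,0,0,0]], grip=150)

```text
clock: 18.48
tool_pos: [0.5938, -0.1085, 0.1334]
tool_rot: [[0.975, 0.222, 0.0], [0.222, -0.975, 0.0], [0.0, -0.0, -1.0]]
ft_force: [0.1, 0.2, 0.0]
grip_width: 0.412
grasp_force: 0.0
```

```bash
python3 plan.py 0.5943 -0.1106 0.068 -77.45 4; python3 - <<'E'
from h import *
s=robot.get_image("scene")
cv2.imwrite("pics/j.png",cv2.resize(s["frame"][190:280,225:345],(720,540),interpolation=2)[:,:,::-1])
E
```

```text
clock 18.475 at [ 0.5938 -0.1085  0.1334] yaw -77.2 q [-13.8  27.6  82.6   0.   69.8  63.4]
[-0.0, 0.0005, 0.0163, -0.0, -0.0, 0.0011]
[-0.0, 0.0005, 0.0163, -0.0, -0.0, 0.0011]
[-0.0, 0.0005, 0.0163, -0.0, -0.0, 0.0011]
[-0.0, 0.0005, 0.0163, -0.0, -0.0, 0.0011]
```

View pics/j.png

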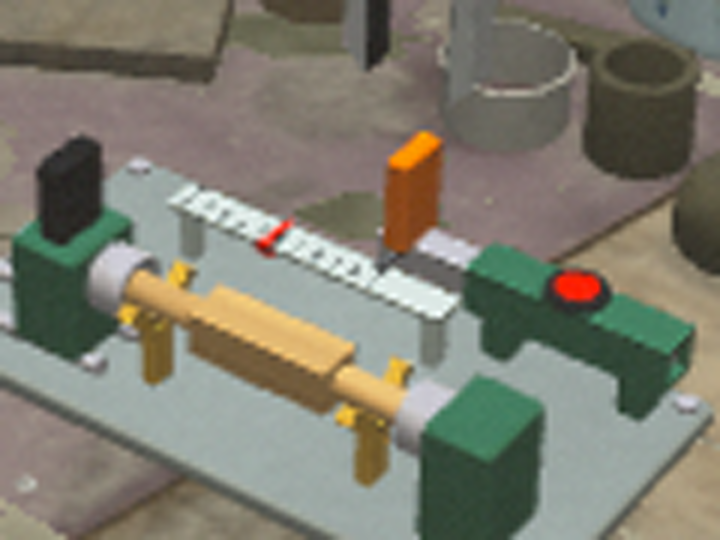

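The button is flush in its collar at (578,290) and stays down. The mark's line crosses the scale near (278,236) and the pointer is at (385,262). I'm measuring the mark offset numerically.

```bash
cat > mark.py <<'E'
from h import *
np.set_printoptions(precision=2,suppress=True,linewidth=200)
p=(.4918,-.1334,.2191);c,s=np.cos(p[2]),np.sin(p[2])
def W(X,Y,Z): return np.stack([p[0]+c*X-s*Y,p[1]+s*X+c*Y,np.full_like(X,Z)],-1)
def rect(im,xs,ys,z):
    X,Y=np.meshgrid(xs,ys); u=proj(im,W(X.ravel(),Y.ravel(),z)).astype(np.float32).reshape(len(ys),len(xs),2)
    return cv2.remap(im["frame"].astype(np.float32),u[...,0],u[...,1],cv2.INTER_LINEAR)
for n in("scene","top"):
    im=robot.get_image(n); ys=np.arange(-.02,.09,.001)
    for x0 in (.074,.079,.084):
        r=rect(im,np.arange(x0-.002,x0+.0021,.001),ys,.044).mean(1)
        red=np.clip(r[:,0]-r[:,1:].mean(1)-25,0,None);red[ys<.03]=0
        o=(red*ys).sum()/max(red.sum(),1e-6); print(n,x0,"red peak y mm",ys[red.argmax()]*1e3,"centroid",o*1e3,"max",red.max())
    if n=="scene": 
        for z in(.048,): print("gray x=.081 y-20..20",rect(im,np.arange(.080,.0841,.001),np.arange(-.02,.021,.002),z).mean((1,2)).astype(int))
E
python3 mark.py
```

```text
scene 0.074 red peak y mm 53.000000000000064 centroid 53.282223664724064 max 141.45459
scene 0.079 red peak y mm 53.000000000000064 centroid 53.58783456509998 max 132.67949
scene 0.084 red peak y mm 53.000000000000064 centroid 53.43280662360922 max 133.03114
gray x=.081 y-20..20 [204 204 210 204 194 211 218 195 137  91 103 140 185 210 210 210 217 216 209 207 210]
top 0.074 red peak y mm -20.0 centroid 0.0 max 0.0
top 0.079 red peak y mm -20.0 centroid 0.0 max 0.0
top 0.084 red peak y mm -20.0 centroid 0.0 max 0.0
```

Emit:
drive_tool(targets=[[0,0.001,0.02,0,0,0],[0,0.001,0.02,0,0,0],[0,0,0.02,0,0,0],[0,0,0.006,0,0,0],[0,0,0,0,0,0]])

```text
clock: 19.25
tool_pos: [0.5946, -0.1132, 0.067]
tool_rot: [[0.976, 0.218, -0.0], [0.218, -0.976, 0.0], [-0.0, -0.0, -1.0]]
ft_force: [-0.2, -0.5, 0.3]
grip_width: 0.409
grasp_force: 0.0
```

Emit:
drive_tool(targets=[[0,0,0,0,0,0],[0,0,0,0,0,0],[0,0,0,0,0,0],[0,0,0,0,0,0],[0,0,0,0,0,0]], grip=255, squeeze=30)

```text
clock: 19.88
tool_pos: [0.5942, -0.1101, 0.0674]
tool_rot: [[0.976, 0.22, -0.001], [0.22, -0.976, 0.004], [-0.0, -0.004, -1.0]]
ft_force: [-6.3, 17.3, 7.6]
grip_width: 0.124
grasp_force: 30.0
```

```bash
cat > by.py <<'E'
from h import *
p=(.4918,-.1334,.2191);c,s=np.cos(p[2]),np.sin(p[2]);q=robot.sense();d=np.array(q["tool_pos"])[:2]-p[:2]
print(q["clock"],"bench x,y mm",((c*d[0]+s*d[1])*1e3).round(2),((-s*d[0]+c*d[1])*1e3).round(2),"F",np.round(q["ft_force"],1),q["grip_width"],q["grasp_force"])
E
python3 by.py
```

```text
19.875 bench x,y mm 105.04 0.45 F [-6.3 17.3  7.6] 0.12414635870674665 29.995737969875336
```

Emit:
drive_tool(targets=[[0,-0.008,0,0,0,0],[0,-0.012,0,0,0,0],[0,-0.012,0,0,0,0],[0,-0.012,0,0,0,0],[0,-0.01,0,0,0,0]])

```text
clock: 20.5
tool_pos: [0.5831, -0.0592, 0.0675]
tool_rot: [[0.976, 0.219, 0.002], [0.219, -0.976, -0.0], [0.002, 0.001, -1.0]]
ft_force: [5.0, -2.4, 4.4]
grip_width: 0.126
grasp_force: 30.0
```

Emit:
drive_tool(targets=[[0,-0.003,0,0,0,0],[0,0,0,0,0,0],[0,0,0,0,0,0]])

```text
clock: 20.88
tool_pos: [0.5826, -0.0565, 0.0674]
tool_rot: [[0.976, 0.219, 0.002], [0.219, -0.976, -0.0], [0.002, 0.0, -1.0]]
ft_force: [5.7, -2.0, 5.5]
grip_width: 0.126
grasp_force: 30.0
```

```bash
python3 by.py; cat > ptr.py <<'E'
from mark import *
im=robot.get_image("scene")
ys=np.arange(.03,.08,.001)
for z,x in((.048,.082),(.048,.085),(.048,.090)):
    g=rect(im,np.arange(x-.002,x+.0021,.001),ys,z).mean(1); print(z,x);print(np.c_[ys*1e3,g][8:36:1].T.astype(int))
E
python3 ptr.py
```

```text
20.875 bench x,y mm 105.3 55.3 F [ 5.7 -2.   5.5] 0.12593204540353936 29.995582401752472
scene 0.074 red peak y mm 53.000000000000064 centroid 53.255358977812925 max 143.03613
scene 0.079 red peak y mm 53.000000000000064 centroid 53.57319881568025 max 136.50626
scene 0.084 red peak y mm 53.000000000000064 centroid 53.26319218017708 max 115.76875
gray x=.081 y-20..20 [203 203 210 204 195 212 218 196 163 170 201 204 206 211 205 202 214 215 207 205 209]
top 0.074 red peak y mm -20.0 centroid 0.0 max 0.0
top 0.079 red peak y mm -20.0 centroid 0.0 max 0.0
top 0.084 red peak y mm -20.0 centroid 0.0 max 0.0
0.048 0.082
[[ 38  39  40  41  42  43  44  45  46  47  48  49  50  51  52  53  54  55  56  57  58  59  60  61  62  63  64  65]
 [199 197 199 203 208 212 207 196 189 191 195 190 180 162 137 122 127 140 149 156 169 187 197 200 200 201 205 210]
 [209 207 209 214 219 221 216 203 182 156 128  98  77  70  79  99 124 147 159 167 180 198 207 209 209 212 217 221]
 [203 200 203 209 215 218 214 200 177 151 121  91  69  63  73  95 121 144 155 162 176 194 203 204 204 207 212 217]]
0.048 0.085
[[ 38  
[... 225 characters left out ...]
154 151 155 165 172 173 169 159 148 137 125 108  89  76  76  86 101 116 127 131 138 147 154 156 157 163 173 178]
 [147 141 145 157 166 169 165 156 144 132 118 101  81  70  71  84 101 117 127 130 135 142 147 147 147 153 165 172]]
0.048 0.09
[[ 38  39  40  41  42  43  44  45  46  47  48  49  50  51  52  53  54  55  56  57  58  59  60  61  62  63  64  65]
 [104 105 105 104 103 104 105 106 107 107 107 107 107 105 100  93  90  94  99 103 106 110 114 119 123 125 125 126]
 [100 101 102 100  99  99  99 101 102 102 100  95  87  79  77  79  84  92  98 101 102 104 107 110 113 115 115 115]
 [ 99  99  98  97  97  97  97  99 101 101  99  93  84  76  75  78  84  92  98 100 101 102 104 106 107 109 109 109]]
```

Emit:
drive_tool(targets=[[0,0.0007,0,0,0,0],[0,0,0,0,0,0],[0,0,0,0,0,0],[0,0,0,0,0,0]])

```text
clock: 21.52
tool_pos: [0.5827, -0.0574, 0.0674]
tool_rot: [[0.976, 0.219, 0.002], [0.219, -0.976, -0.0], [0.002, 0.001, -1.0]]
ft_force: [5.1, -2.2, 5.3]
grip_width: 0.125
grasp_force: 30.0
```

```bash
python3 by.py; python3 -c "
from bench import robot
print(robot.finish_job())"
```

```text
21.525 bench x,y mm 105.29 54.45 F [ 5.1 -2.2  5.3] 0.12544636529410216 29.995030760765076
the job is handed in; nothing more can be done
None
```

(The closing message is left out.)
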